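# Zero a bench press and set its opening two turns off the stop

### The job

Zero the green bench press: wind its red handwheel clockwise by the white spinner handle until the platen is down and the wheel is up against its stop, then back it off anticlockwise by exactly two full turns. Finish with the gripper still holding the handle, wheel standing still at that setting; do not let go. Leave everything else on the bench where it is.

Things in the scene. Friction and masses are not known exactly. Their poses are not given: they have to be found in the camera images.
- wheel (a joint): turn of the red handwheel on top of the press, rad. 0 = fully down: platen on the bed, wheel against its solid stop. Grows anticlockwise seen from above (opening), 6.283 a turn, to 18.85; clockwise closes. Each turn lifts the yellow platen 5 mm. The wheel stays where it is left; turning takes 0.12 to 0.2 N m (2 to 3.5 N at the handle).
- wheel_axis (a point): point on the wheel's vertical turning axis at the height of the handle's middle, 242 mm above the table. The wheel's rim is 134 mm across overall, its top 209 mm above the table, the hub's top 216 mm; apart from the handle nothing on the press is higher.
- handle_mid (a point): middle of the white upright spinner handle on the wheel's rim: a cylinder 22 mm in diameter, 50 mm tall (216 to 266 mm above the table; this point at 242 mm), centred 60 mm from the wheel's axis. It spins freely about its own upright pin, so a gripper holding it from above can keep a fixed yaw while carrying it round the circle.
- press: the green bench press, fixed to the table; origin under the centre of its base (170 x 220 x 25 mm), on the wheel's axis; z up. Two steel columns and a cross-beam 215 mm long along its y, 180 mm high; between them the yellow platen. At joint value 0 the handle lies on the press's +x side of the axis.
- die: brass embossing die, 50 x 50 x 20 mm block with a dark upright 20 mm shank, 65 mm tall, standing close beside the press; a bystander, origin under its middle
- spool: brown thread spool, 48 mm diameter, 58 mm tall, standing close beside the press on the other side; a bystander, origin under its middle
- maul: yellow-headed maul standing on its head, head 68 mm diameter x 85 mm, wooden handle up to 185 mm; a bystander, origin under its middle
- jar: glue jar with white cap, 60 mm diameter, 75 mm tall; a bystander, origin under its middle
- roller: aluminium roller standing on end, 52 mm diameter, 80 mm tall; a bystander, origin under its middle
- dish: steel dish, 100 mm diameter, 30 mm tall; a bystander, origin under its middle
- awl: red-handled awl like a screwdriver, lying flat on the table; a bystander, origin near its middle
- handle: the white spinner handle itself; origin on its axis at its lower end, 216 mm above the table, z up; its own rotation means nothing

How it is judged:
On the way, in this order (a step that is already met when the one before it is completed fails the run):
1. the wheel is wound down against its stop (value of joint wheel below 0.08 rad), for 0.2 s.
2. the wheel is backed off two turns (value of joint wheel between 12.316 and 12.816 rad), for 0.2 s.
At the end, for the whole second after the job is handed in: The wheel stands still (under 0.1 rad/s) two full turns open from its stop, within 0.25 rad (14 degrees), and the fingers still hold the handle: over 2 N of contact on it, with the point between the finger pads within 35 mm of the handle's middle (all of step 2 and velocity of joint wheel between -0.1 and 0.1 rad/s and contact force between the fingers and handle above 2 N and distance between the grasp point and handle_mid below 0.035 m); the arm keeps its last pose, push and grip.
It fails at once if another thing on the bench is knocked out of place (over 30 mm) or tipped (distance of any of die, spool, maul, jar, roller, dish, awl from where it was at the start of the episode above 0.03 m or angle between any of die, spool, maul, jar, roller, dish's own z axis and vertical above 0.5 rad).
It also fails if it takes over 70 s, if anything falls off the work surface, if the arm or the gripper's body presses on something with over 40 N, if the wrist force passes 120 N, or if a joint passes its speed limit or range.

### The arm

A 7-joint arm with a two-finger parallel gripper is mounted at the origin on the work surface. World frame = base frame: x ahead of the robot, y to its left, z up, the work surface at z = 0. Lengths are in m, angles in rad, forces in N, time in s.
With the tool pointing down it reaches from about 0.425 to 0.925 m from the base axis. Payload 6.8 kg.
Tool frame: the origin (TCP) lies at the centre of the arm's flange, where the gripper is bolted on; the fingertips stand 173 mm ahead of it and the grasp point (between the pads) lies 155 mm ahead of it (r.hold_point_z is the distance from the TCP to the grasp point, in m); z points along the fingers, x is the direction in which the jaws open and shut, and the axes are right-handed (so a half turn about z gives the same grasp; the last joint's range is limited). The gripper opens to 85 mm and grips with 20 to 120 N. Pads are 22 mm wide; open, the fingers measure 114 mm over their backs; the gripper's body (76 mm by 85 mm) begins 54 mm behind the grasp point. The pads swing forward as they close: fully open they stand 13 mm farther back than shut.
Start: joints at [1.025, 0.477, 0.022, 1.555, -0.011, 1.109, -0.083], TCP at [0.286, -0.611, 0.405] pointing down, gripper open.
Joint ranges: [-2.96, 2.96], [-0.34, 2.1], [-1.41, 1.46], [0.24, 2.44], [-1.37, 4.51], [0.17, 1.92], [-2.96, 2.96]. Speed limits (rad/s): [2.39, 2.39, 3.14, 3.14, 3.14, 3.14, 3.14].

### API

Orientations are given as a rotation vector (axis times angle).
In Python, from bench import r gives the robot as it stands.
- The arm moves only by the tool apply_moves, never from a script. Its arguments are lists of equal length, an entry for each row: "dp": the shift along the tool's x, y, z scaled (see below), a list of three; "twist": the turn, a rotation vector about the tool's x, y, z scaled (see below), a list of three; "jaw": the closure in counts, from 0 (fully open) to 255 (shut). In form: {"dp": [[x, y, z], ...], "twist": [[rx, ry, rz], ...], "jaw": [jaw, ...]}. A call has 1 to 20 rows; each row shifts and turns the pose as measured when the row begins, along the tool's axes as they then stand; what a row does not reach is not made up. The controller multiplies each number of a shift by 12 cm and each number of a turn by 120 degrees. A row lasts 1/10 s, in which the tool goes at most 50 mm and 8.59 degrees, less where a joint would pass 70% of its speed; a pose out of reach is approached as far as the arm can. A call with a number of a shift or a turn outside -1 to 1 is refused whole. A call with a gripper value outside its range is refused whole. The fingers move at their own pace and stop on an object; "grip_force" is the grip in N (left out, the last holds). Time passes only in rows, so rows that do not move let the fingers close. It gives the time, the measured TCP pose, the force and the opening at its end, in the units of the state.
- r.get_obs(): the state, without advancing time (a new reading comes with each control period).
- r.grab_frame(name): name is "scene" or "top" or "wrist"; returns a dict with "color" (420x560x3 uint8, red, green, blue), "z_map" (420x560 float32, m along the optical axis (not along the pixel's ray), 0 where there is no reading), "intrinsics" (3x3 intrinsics, pixels), "R" (3x3) and "t" (3): a world point X has camera coordinates R X + t; the wrist camera has in their place "hand_eye" (4x4, takes a point from camera to tool coordinates, whose origin is the TCP and whose axes are the tool frame's). Camera axes: x right, y down, z forward; pixel columns grow to the right and rows downward; lengths in m; the calibration is good to about 2 mm. A picture is of the moment at which its call begins: read the wrist's pose just before it.
- r.hand_in(): hands the job in, once; it reports no verdict.
The state is a dict: "clock": time; "joints": joint angles; "qvel": joint speeds; "tau": joint torques, N m; "tcp_pos": TCP position; "orientation": TCP orientation; "contact_force": force on the tool from outside, world axes, zero at the start; "moment": the same for the moment, N m; "grip_width": finger opening in m.
Only numpy, scipy, OpenCV 4.12 (cv2) and the standard library are available. Lean on these libraries where they do the work, as an engineer would, in place of code of your own. Each camera call takes 0.05 s, during which the arm holds its last target.

## Working session

There is one attempt and no reset: what is moved stays moved. The work goes in short steps, Python scripts to look and compute and a tool call to move; the robot and the scene stay as the last step left them, time stands still between calls to the robot, and variables do not carry over. Pictures are saved under pics/ and viewed, and the job is handed in when it is done.

Besides the shell and the picture viewer there is one more tool, called after "Call:" in YAML: its name, and indented under it one key for each argument. apply_moves: Moves the arm, as the interface text tells. Shifts and turns lie within -1 to 1; 1 stands for 12 cm of shift or 120 degrees of turn. Its arguments: {"type":"object","properties":{"dp":{"type":"array"},"twist":{"type":"array"},"jaw":{"type":"array"},"grip_force":{"type":"number"}},"required":["dp","twist","jaw"]}

```bash
ls; mkdir -p pics; python3 - <<'E'
from bench import r
import cv2
o=r.get_obs();print(o)
for n in ["scene","top"]:
    f=r.grab_frame(n);cv2.imwrite(f"pics/{n}0.png",f["color"][:,:,::-1]);print(n,f["intrinsics"],f["R"],f["t"])
E
```

```text
pics
{'clock': 0.0, 'joints': array([ 1.02491679,  0.4778004 ,  0.02230296,  1.55649963, -0.01149932,
        1.10928857, -0.08309135]), 'qvel': array([ 0.00302406,  0.00029136, -0.00084268,  0.00159773, -0.00044136,
       -0.00014293, -0.00054573]), 'tau': array([-7.91177281e-04, -5.96459734e+01,  1.60778940e+00, -2.81204689e+01,
        1.24992180e-02,  9.30501177e-03,  6.39285463e-05]), 'tcp_pos': array([ 0.28605257, -0.61106764,  0.40370416]), 'orientation': array([-2.65010869e+00,  1.68549398e+00,  2.57425676e-03]), 'contact_force': array([-1.0022659 ,  0.38250331, -0.43559971]), 'moment': array([ 0.05466028,  0.09595984, -0.01127609]), 'grip_width': 0.08534388747542417}
scene [[423.10340865   0.         280.10853762]
 [  0.         423.10340865 209.28601312]
 [  0.           0.           1.        ]] [[ 0.65938023  0.75177073  0.00764792]
 [ 0.42309635 -0.36265172 -0.83034523]
 [-0.62145571  0.55074904 -0.55719683]] [-0.28600752 -0.06161676  1.79624165]
top [[403.29620773   0.         287.20984077]
 [  0.         403.29620773 208.64853756]
 [  0.           0.           1.        ]] [[-0.02707889 -0.99930773 -0.02551078]
 [-0.98669727  0.03081207 -0.15962178]
 [ 0.16029732  0.02084904 -0.98684856]] [0.02816816 0.48064521 1.20634886]
```

View pics/scene0.png

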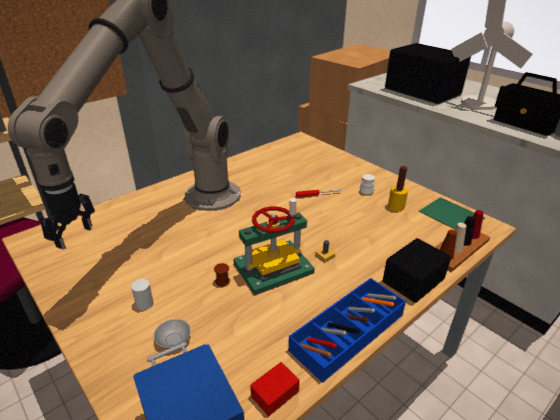

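View pics/top0.png

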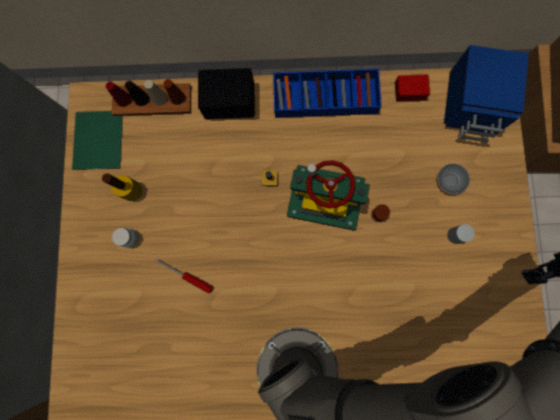

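The scene view shows the press at about (273,245). In the top view the red wheel is at about (331,185), with the white handle at about (311,170) on its upper left. The die (270,178) and spool (381,213) stand on either side. Next I'll measure these.

```bash
cat > h.py <<'E'
import numpy as np,cv2
def ray_plane(f,u,v,z):
    R,t,K=f["R"],f["t"],f["intrinsics"]
    c=-R.T@t; d=R.T@np.linalg.inv(K)@np.array([u,v,1.])
    return c+d*(z-c[2])/d[2]
def cloud(f):
    z=f["z_map"];K=f["intrinsics"];v,u=np.mgrid[:z.shape[0],:z.shape[1]]
    P=np.stack([(u-K[0,2])/K[0,0]*z,(v-K[1,2])/K[1,1]*z,z],-1)
    W=(P-f["t"])@f["R"]; W[z==0]=np.nan
    return W
def circ(p):
    A=np.c_[2*p,np.ones(len(p))];b=(p**2).sum(1)
    s=np.linalg.lstsq(A,b,rcond=None)[0];return s[:2],np.sqrt(s[2]+s[0]**2+s[1]**2)
E
python3 - <<'E'
from bench import r
from h import *
for n in ["top","scene"]:
    f=r.grab_frame(n);W=cloud(f);hsv=cv2.cvtColor(f["color"],cv2.COLOR_RGB2HSV).astype(int)
    near=(np.abs(W[...,0]-0.6)<.3)&(np.abs(W[...,1])<.3) if 0 else np.ones(W.shape[:2],bool)
    roi=np.zeros(W.shape[:2],bool)
    if n=="top": roi[150:235,280:375]=1
    else: roi[190:290,225:320]=1
    red=roi&((hsv[...,0]<6)|(hsv[...,0]>174))&(hsv[...,1]>150)&(hsv[...,2]>60)&(W[...,2]>.17)
    m=red.astype(np.uint8)
    cs,_=cv2.findContours(m,cv2.RETR_EXTERNAL,cv2.CHAIN_APPROX_NONE)
    c=max(cs,key=cv2.contourArea)[:,0]
    P=np.array([ray_plane(f,u,v,.204)[:2] for u,v in c])
    h=cv2.convexHull(P.astype(np.float32))[:,0]
    print(n,"hull circ",circ(h), cv2.minEnclosingCircle(h), "z red",np.nanpercentile(W[red][:,2],[10,50,90]))
    wh=roi&(hsv[...,1]<60)&(hsv[...,2]>130)&(W[...,2]>.2)
    k,l,s,ce=cv2.connectedComponentsWithStats(wh.astype(np.uint8))
    for i in range(1,k):
        if s[i,4]>5:
            q=W[l==i]; print("white",s[i],ce[i],np.nanmedian(q,0),q[:,2].max(), "plane.266",ray_plane(f,*ce[i],.266))
            top=q[q[:,2]>.258]
            if len(top): print("toppts",len(top),top.mean(0))
    g=roi&(hsv[...,0]>60)&(hsv[...,0]<95)&(hsv[...,1]>80)
    b=g&(W[...,2]>.01)&(W[...,2]<.035); t=g&(W[...,2]>.16)&(W[...,2]<.2)
    for nm,mm in(("base",b),("beam",t)):
        q=W[mm][:,:2].astype(np.float32)
        if len(q)>10: print(nm,len(q),cv2.minAreaRect(q))
E
```

```text
top hull circ (array([ 0.51930857, -0.10682443]), np.float64(0.06370105366074477)) ((0.51802659034729, -0.10633832216262817), 0.06517355889081955) z red [0.20501481 0.20776562 0.21087608]
white [308 164   7   7  36] [311.05555556 167.22222222] [ 0.55057012 -0.05434672  0.26462815] 0.26845031665798447 plane.266 [ 0.54970532 -0.05449061  0.266     ]
toppts 36 [ 0.54993429 -0.05452662  0.26514993]
base 897 ((0.5169670581817627, -0.10754920542240143), (0.2137046456336975, 0.1650802493095398), 76.51651000976562)
beam 812 ((0.5193132162094116, -0.10723866522312164), (0.20820745825767517, 0.055814068764448166), 76.539794921875)
scene hull circ (array([ 0.52200265, -0.10804027]), np.float64(0.06661423549903588)) ((0.5217944979667664, -0.10849786549806595), 0.06922926753759384) z red [0.20140442 0.20607943 0.20948697]
white [290 198   6  16  54] [292.48148148 204.98148148] [ 0.55622468 -0.06027369  0.25245082] 0.26738775583133206 plane.266 [ 0.57259351 -0.07584414  0.266     ]
toppts 24 [ 0.55230649 -0.05667758  0.26401353]
white [272 215   3   2   6] [273.  215.5] [ 0.52154868 -0.10887506  0.21627275] 0.2174259536332693 plane.266 [ 0.57665286 -0.15495951  0.266     ]
base 861 ((0.5245229005813599, -0.10962371528148651), (0.21839748322963715, 0.17258083820343018), 75.90426635742188)
beam 521 ((0.5233286619186401, -0.11008983105421066), (0.20970219373703003, 0.05700649693608284), 76.72303009033203)
```

```bash
python3 - <<'E'
import cv2
a=cv2.imread("pics/top0.png")[140:245,250:400];b=cv2.imread("pics/scene0.png")[180:300,210:350]
a=cv2.resize(a,(800,560),interpolation=cv2.INTER_CUBIC);b=cv2.resize(b,(690,590),interpolation=cv2.INTER_CUBIC)
cv2.imwrite("pics/a.png",a);cv2.imwrite("pics/b.png",b)
E
```

```text
(no output)
```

View pics/a.png

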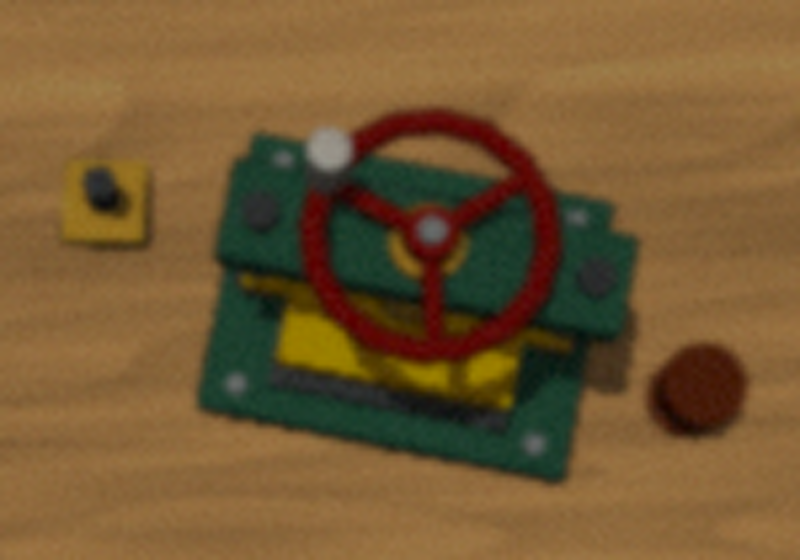

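View pics/b.png

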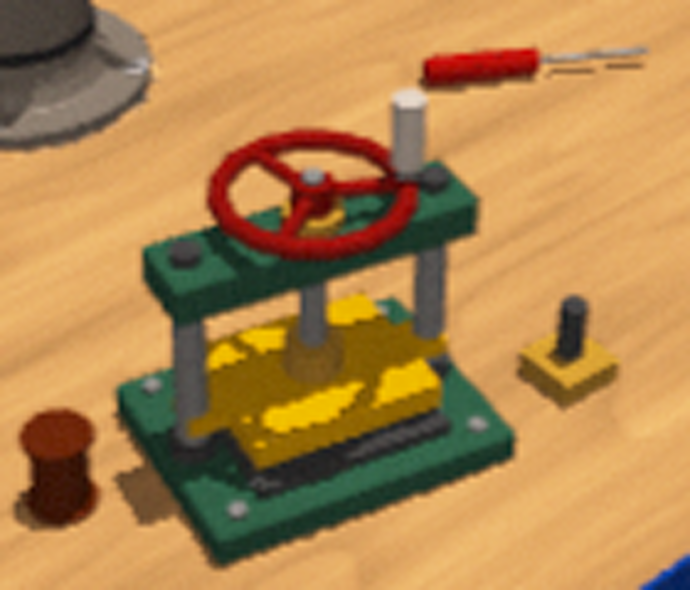

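The two views agree well enough: axis ≈ (0.5205, −0.1075), handle ≈ (0.551, −0.0555), press yaw ≈ −13.5°. First I'll turn the tool so its axes line up with the world, and raise it.

Call:
apply_moves:
  dp:
    - [0,0,-0.06]
    - [0,0,-0.06]
    - [0,0,-0.06]
    - [0,0,-0.06]
    - [0,0,-0.06]
    - [0,0,-0.06]
    - [0,0,-0.06]
    - [0,0,0]
    - [0,0,0]
  twist:
    - [0,0,-0.07]
    - [0,0,-0.07]
    - [0,0,-0.07]
    - [0,0,-0.07]
    - [0,0,-0.07]
    - [0,0,-0.07]
    - [0,0,-0.07]
    - [0,0,-0.05]
    - [0,0,0]
  jaw: [0,0,0,0,0,0,0,0,0]
  grip_force: 60

```text
clock: 1.1
tcp_pos: [0.2858, -0.6106, 0.4533]
orientation: [-3.135, -0.046, 0.006]
contact_force: [0.1, -0.6, -0.0]
grip_width: 0.0853
```

```bash
cat > st.py <<'E'
from bench import r
import numpy as np
from scipy.spatial.transform import Rotation as Rn
o=r.get_obs();M=Rn.from_rotvec(o["orientation"]).as_matrix()
C=np.array([.5205,-.1075])
if __name__=="__main__":
    p=o["tcp_pos"];g=p+M[:,2]*r.hold_point_z
    print("t",o["clock"],"tcp",p.round(4),"grasp",g.round(4),"yaw",np.degrees(np.arctan2(M[1,0],M[0,0])).round(2),"toolz",M[:,2].round(3))
    d=g[:2]-C;print("rad",np.hypot(*d).round(4),"ang",np.degrees(np.arctan2(d[1],d[0])).round(2),"F",o["contact_force"].round(1),"w",o["grip_width"].round(4),"q",o["joints"].round(2))
    T=np.array([.551,-.0555,.245]);print("to handle, tool units",(M.T@(T-g)/.12).round(3))
E
python3 st.py
```

```text
t 1.1 tcp [ 0.2858 -0.6106  0.4533] grasp [ 0.2851 -0.6097  0.2986] yaw 1.69 toolz [-0.004  0.006 -1.   ]Traceback (most recent call last):
  File "st.py", line 9, in <module>
    d=g[:2]-C;print("rad",np.hypot(*d).round(4),"ang",np.degrees(np.arctan2(d[1],d[0])).round(2),"F",o["contact_force"].round(1),"w",o["grip_width"].round(4),"q",o["joints"].round(2))
                                                                                                                                     ^^^^^^^^^^^^^^^^^^^^^
AttributeError: 'float' object has no attribute 'round'
```

Call:
apply_moves:
  dp:
    - [0.14,-0.3,0]
    - [0.14,-0.3,0]
    - [0.14,-0.3,0]
    - [0.14,-0.3,0]
    - [0.14,-0.3,0]
    - [0.14,-0.3,0]
    - [0.14,-0.3,0]
    - [0.14,-0.3,0]
    - [0.14,-0.3,0]
    - [0.14,-0.3,0]
    - [0.14,-0.3,0]
    - [0.14,-0.3,0]
    - [0.14,-0.3,0]
    - [0.14,-0.3,0]
    - [0,0,0]
    - [0,0,0]
  twist:
    - [0,0,0.014]
    - [0,0,0]
    - [0,0,0]
    - [0,0,0]
    - [0,0,0]
    - [0,0,0]
    - [0,0,0]
    - [0,0,0]
    - [0,0,0]
    - [0,0,0]
    - [0,0,0]
    - [0,0,0]
    - [0,0,0]
    - [0,0,0]
    - [0,0,0]
    - [0,0,0]
  jaw: [0,0,0,0,0,0,0,0,0,0,0,0,0,0,0,0]

```text
clock: 2.7
tcp_pos: [0.5385, -0.0936, 0.451]
orientation: [-3.132, 0.093, 0.012]
contact_force: [-0.8, -1.1, -0.2]
grip_width: 0.0855
```

```bash
sed -i 's/o\["grip_width"\].round(4)/round(float(o["grip_width"]),4)/' st.py; python3 st.py; python3 - <<'E'
from bench import r
import cv2
f=r.grab_frame("wrist");cv2.imwrite("pics/w1.png",f["color"][:,:,::-1])
E
```

```text
t 2.7 tcp [ 0.5385 -0.0936  0.451 ] grasp [ 0.5373 -0.0923  0.2963] yaw -3.39 toolz [-0.007  0.008 -1.   ]
rad 0.0227 ang 42.14 F [-0.8 -1.1 -0.2] w 0.0855 q [ 0.48  0.27 -0.51  1.78  0.13  1.14 -0.13]
to handle, tool units [ 0.099 -0.309  0.429]
```

View pics/w1.png

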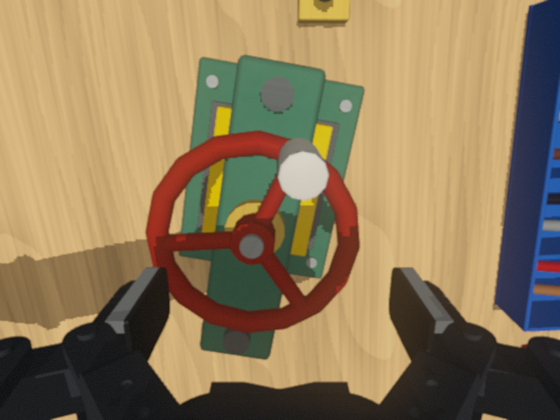

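The wrist view shows the handle top at about (303,177) and the hub at about (251,243). I'll refine both from this frame.

```bash
cat > wr.py <<'E'
from st import *
from h import *
import sys
p=o["tcp_pos"].copy()
f=r.grab_frame("wrist");H=f["hand_eye"]
T=np.eye(4);T[:3,:3]=M;T[:3,3]=p;WC=T@H
f["R"]=WC[:3,:3].T;f["t"]=-WC[:3,:3].T@WC[:3,3]
cv2.imwrite(f"pics/{sys.argv[1]}.png",f["color"][:,:,::-1])
hsv=cv2.cvtColor(f["color"],cv2.COLOR_RGB2HSV).astype(int);W=cloud(f)
wh=(hsv[...,1]<50)&(hsv[...,2]>120)&(W[...,2]>.25)&(W[...,2]<.28)
k,l,s,ce=cv2.connectedComponentsWithStats(wh.astype(np.uint8))
for i in range(1,k):
    if s[i,4]>100: print("white",s[i],ray_plane(f,*ce[i],.266).round(4))
red=((hsv[...,0]<6)|(hsv[...,0]>174))&(hsv[...,1]>150)&(W[...,2]>.19)&(W[...,2]<.23)
cs,_=cv2.findContours(red.astype(np.uint8),cv2.RETR_EXTERNAL,cv2.CHAIN_APPROX_NONE)
c=max(cs,key=cv2.contourArea)[:,0]
P=np.array([ray_plane(f,u,v,.202)[:2] for u,v in c]);hh=cv2.convexHull(P.astype(np.float32))[:,0]
print("wheel",cv2.minEnclosingCircle(hh),circ(hh))
g=(hsv[...,0]>60)&(hsv[...,0]<95)&(hsv[...,1]>80)&(W[...,2]>.15)&(W[...,2]<.2)
rc=cv2.minAreaRect(W[g][:,:2].astype(np.float32));print("beam",rc)
E
python3 wr.py w2
```

```text
white [ 278  146   50   55 2079] [ 0.549  -0.0537  0.266 ]
wheel ((0.5178090333938599, -0.10795865952968597), 0.06761126965284348) (array([ 0.51798197, -0.10784658]), np.float64(0.0660177817829529))
beam ((0.5194336771965027, -0.10504061728715897), (0.20844373106956482, 0.054868970066308975), 76.81195831298828)
```

Call:
apply_moves:
  dp:
    - [0.05,-0.15,0]
    - [0.05,-0.14,0]
    - [0,0,0]
    - [0,0,0]
  twist:
    - [0.004,0.003,-0.028]
    - [0,0,0]
    - [0,0,0]
    - [0,0,0]
  jaw: [0,0,0,0]

```text
clock: 3.2
tcp_pos: [0.551, -0.0622, 0.4512]
orientation: [-3.125, 0.005, 0.001]
contact_force: [-0.3, -0.2, -0.3]
grip_width: 0.0853
```

```bash
python3 st.py
```

```text
t 3.2 tcp [ 0.551  -0.0622  0.4512] grasp [ 0.5509 -0.0596  0.2965] yaw -0.18 toolz [-0.     0.016 -1.   ]
rad 0.0567 ang 57.55 F [-0.3 -0.2 -0.3] w 0.0853 q [ 0.44  0.28 -0.53  1.76  0.14  1.14 -0.13]
to handle, tool units [ 0.001 -0.027  0.43 ]
```

Call:
apply_moves:
  dp:
    - [0,-0.06,0]
    - [0,0,0.11]
    - [0,0,0.11]
    - [0,0,0.11]
    - [0,0,0.1]
    - [0,0,0]
    - [0,0,0]
  twist:
    - [-0.008,0,0]
    - [0,0,0]
    - [0,0,0]
    - [0,0,0]
    - [0,0,0]
    - [0,0,0]
    - [0,0,0]
  jaw: [0,0,0,0,0,0,0]

```text
clock: 3.9
tcp_pos: [0.5496, -0.0576, 0.3932]
orientation: [3.139, -0.01, -0.006]
contact_force: [-0.9, -0.1, 0.0]
grip_width: 0.0849
```

```bash
python3 st.py; python3 wr.py w3
```

```text
t 3.9 tcp [ 0.5496 -0.0576  0.3932] grasp [ 0.549  -0.058   0.2385] yaw -0.37 toolz [-0.004 -0.003 -1.   ]
rad 0.0571 ang 60.11 F [-0.9 -0.1  0. ] w 0.0849 q [ 0.41  0.34 -0.52  1.83  0.2   1.03 -0.19]
to handle, tool units [ 0.017 -0.021 -0.054]
white [ 246  301   69   59 3109] [ 0.5491 -0.055   0.266 ]
wheel ((0.5015848875045776, -0.07198311388492584), 0.05339902639389038) (array([ 0.51656315, -0.10418636]), np.float64(0.06273853385416756))
beam ((0.5236993432044983, -0.08679772913455963), (0.17428220808506012, 0.055155783891677856), 76.7440185546875)
```

View pics/w3.png

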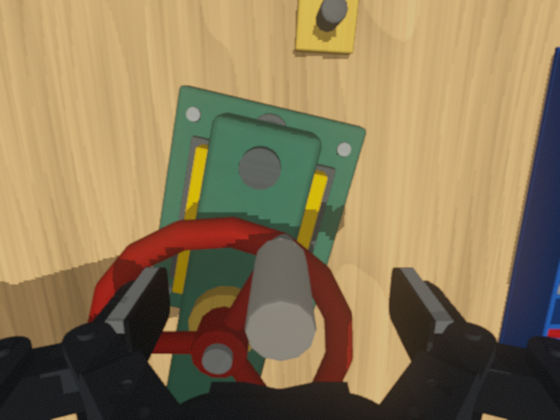

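The handle stands centred between the open pads at about (280,300). I'll make a small correction and then close.

Call:
apply_moves:
  dp:
    - [0,-0.025,-0.05]
    - [0,0,0]
    - [0,0,0]
    - [0,0,0]
    - [0,0,0]
    - [0,0,0]
    - [0,0,0]
    - [0,0,0]
    - [0,0,0]
    - [0,0,0]
  twist:
    - [0,0,0]
    - [0,0,0]
    - [0,0,0]
    - [0,0,0]
    - [0,0,0]
    - [0,0,0]
    - [0,0,0]
    - [0,0,0]
    - [0,0,0]
    - [0,0,0]
  jaw: [0,255,255,255,255,255,255,255,255,255]

```text
clock: 4.95
tcp_pos: [0.5503, -0.0542, 0.4022]
orientation: [3.138, -0.011, -0.0]
contact_force: [0.1, -0.4, 2.1]
grip_width: 0.0208
```

```bash
python3 st.py
```

```text
t 4.95 tcp [ 0.5503 -0.0542  0.4022] grasp [ 0.5503 -0.0547  0.2475] yaw -0.39 toolz [-0.    -0.003 -1.   ]
rad 0.0606 ang 60.58 F [ 0.1 -0.4  2.1] w 0.0208 q [ 0.41  0.33 -0.52  1.82  0.19  1.04 -0.19]
to handle, tool units [0.006 0.006 0.021]
```

```bash
cat > gen.py <<'E'
from st import *
import sys
n=int(sys.argv[1]);step=float(sys.argv[2])
C=np.array([.5195,-.107]);rad=.0605
p=o["tcp_pos"];g=p+M[:,2]*r.hold_point_z
d=g[:2]-C;a=np.degrees(np.arctan2(d[1],d[0]))
print("t",o["clock"],"g",g.round(4),"rad",np.hypot(*d).round(4),"ang",a.round(1),"joint mod",np.radians((a+13.4)%360).round(2),"w",round(float(o["grip_width"]),4))
print("F",o["contact_force"].round(1),"yaw",np.degrees(np.arctan2(M[1,0],M[0,0])).round(2),"toolz",M[:,2].round(3),"q",o["joints"].round(2))
E_=M.T@np.array([0,0,0]);
# desired: x=(1,0,0), z=(0,0,-1)
D=np.diag([1.,-1,-1]);rv=Rn.from_matrix(M.T@D).as_rotvec();print("twist fix",(rv/np.radians(120)).round(3),"z fix",round((.2475-g[2])/-.12,3))
cur=g[:2].copy();out=[]
for i in range(1,n+1):
    th=np.radians(a+step*i);t=C+rad*np.array([np.cos(th),np.sin(th)])
    e=t-cur;u=np.array([e[0],-e[1]])/.12
    u=(u*200).round()/200
    out.append([float(u[0]),float(u[1]),0]);cur=cur+np.array([u[0],-u[1]])*.12
print(out)
E
python3 gen.py 8 -9
```

```text
t 4.95 g [ 0.5503 -0.0547  0.2475] rad 0.0606 ang 59.5 joint mod 1.27 w 0.0208
F [ 0.1 -0.4  2.1] yaw -0.39 toolz [-0.    -0.003 -1.   ] q [ 0.41  0.33 -0.52  1.82  0.19  1.04 -0.19]
twist fix [ 0.002  0.    -0.003] z fix -0.0
[[0.065, 0.045, 0], [0.055, 0.055, 0], [0.05, 0.065, 0], [0.035, 0.07, 0], [0.025, 0.075, 0], [0.015, 0.075, 0], [0.0, 0.08, 0], [-0.01, 0.08, 0]]
```

Call:
apply_moves:
  dp:
    - [0.065,0.045,0]
    - [0.055,0.055,0]
    - [0.05,0.065,0]
    - [0.035,0.07,0]
    - [0.025,0.075,0]
    - [0.015,0.075,0]
  twist:
    - [0.002,0,-0.003]
    - [0,0,0]
    - [0,0,0]
    - [0,0,0]
    - [0,0,0]
    - [0,0,0]
  jaw: [255,255,255,255,255,255]

```text
clock: 5.55
tcp_pos: [0.5807, -0.103, 0.4021]
orientation: [-3.14, -0.002, 0.01]
contact_force: [-9.6, 2.5, 7.2]
grip_width: 0.0207
```

```bash
python3 gen.py 12 -9
```

```text
t 5.55 g [ 0.5797 -0.1028  0.2474] rad 0.0603 ang 4.0 joint mod 0.3 w 0.0207
F [-9.6  2.5  7.2] yaw 0.09 toolz [-0.007  0.001 -1.   ] q [ 0.46  0.39 -0.5   1.74  0.2   1.07 -0.11]
twist fix [-0.001  0.003  0.001] z fix -0.001
[[0.0, 0.08, 0], [-0.01, 0.075, 0], [-0.025, 0.075, 0], [-0.04, 0.07, 0], [-0.045, 0.065, 0], [-0.055, 0.055, 0], [-0.065, 0.045, 0], [-0.07, 0.04, 0], [-0.08, 0.02, 0], [-0.075, 0.015, 0], [-0.08, -0.005, 0], [-0.08, -0.01, 0]]
```

Call:
apply_moves:
  dp:
    - [0,0.08,0]
    - [-0.01,0.075,0]
    - [-0.02,0.04,0]
    - [-0.02,0.04,0]
  twist:
    - [0,0.003,0]
    - [0,0,0]
    - [0,0,0]
    - [0,0,0]
  jaw: [255,255,255,255]

```text
clock: 5.95
tcp_pos: [0.5743, -0.1332, 0.4022]
orientation: [-3.137, -0.001, 0.007]
contact_force: [-2.7, 4.1, 3.1]
grip_width: 0.0203
```

```bash
python3 gen.py 20 -9
```

```text
t 5.95 g [ 0.5736 -0.1325  0.2475] rad 0.0598 ang -25.2 joint mod 6.08 w 0.0203
F [-2.7  4.1  3.1] yaw 0.05 toolz [-0.004  0.005 -1.   ] q [ 0.5   0.38 -0.49  1.74  0.2   1.07 -0.05]
twist fix [-0.002  0.002  0.   ] z fix -0.0
[[-0.035, 0.07, 0], [-0.05, 0.065, 0], [-0.055, 0.05, 0], [-0.07, 0.045, 0], [-0.07, 0.03, 0], [-0.075, 0.025, 0], [-0.08, 0.005, 0], [-0.08, -0.0, 0], [-0.075, -0.02, 0], [-0.075, -0.025, 0], [-0.07, -0.04, 0], [-0.06, -0.05, 0], [-0.055, -0.06, 0], [-0.045, -0.065, 0], [-0.03, -0.07, 0], [-0.02, -0.08, 0], [-0.01, -0.075, 0], [0.005, -0.08, 0], [0.015, -0.08, 0], [0.03, -0.07, 0]]
```

Call:
apply_moves:
  dp:
    - [-0.035,0.07,0]
    - [-0.05,0.065,0]
    - [-0.055,0.05,0]
    - [-0.07,0.045,0]
    - [-0.07,0.03,0]
    - [-0.075,0.025,0]
    - [-0.08,0.005,0]
    - [-0.08,0,0]
    - [-0.075,-0.02,0]
    - [-0.075,-0.025,0]
    - [-0.07,-0.04,0]
    - [-0.06,-0.05,0]
    - [-0.055,-0.06,0]
    - [-0.045,-0.065,0]
    - [-0.03,-0.07,0]
    - [-0.02,-0.08,0]
  twist:
    - [-0.002,0.002,0]
    - [0,0,0]
    - [0,0,0]
    - [0,0,0]
    - [0,0,0]
    - [0,0,0]
    - [0,0,0]
    - [0,0,0]
    - [0,0,0]
    - [0,0,0]
    - [0,0,0]
    - [0,0,0]
    - [0,0,0]
    - [0,0,0]
    - [0,0,0]
    - [0,0,0]
  jaw: [255,255,255,255,255,255,255,255,255,255,255,255,255,255,255,255]

```text
clock: 7.55
tcp_pos: [0.4563, -0.1179, 0.4022]
orientation: [-3.138, -0.007, -0.036]
contact_force: [8.3, -1.7, -6.1]
grip_width: 0.0206
```

```bash
python3 gen.py 20 -9; python3 - <<'E'
from bench import r
import cv2
f=r.grab_frame("scene");cv2.imwrite("pics/s2.png",cv2.resize(f["color"][150:310,190:370,::-1],(675,600),interpolation=cv2.INTER_CUBIC))
E
```

```text
t 7.55 g [ 0.4598 -0.1173  0.2475] rad 0.0605 ang -170.2 joint mod 3.55 w 0.0206
F [ 8.3 -1.7 -6.1] yaw 0.24 toolz [ 0.023  0.004 -1.   ] q [ 0.6   0.18 -0.53  2.01  0.1   0.96  0.03]
twist fix [-0.002 -0.011  0.002] z fix 0.0
[[-0.005, -0.08, 0], [0.005, -0.08, 0], [0.015, -0.075, 0], [0.03, -0.075, 0], [0.04, -0.065, 0], [0.05, -0.06, 0], [0.06, -0.055, 0], [0.065, -0.04, 0], [0.075, -0.035, 0], [0.075, -0.02, 0], [0.08, -0.005, 0], [0.08, 0.005, 0], [0.075, 0.015, 0], [0.075, 0.03, 0], [0.065, 0.04, 0], [0.065, 0.05, 0], [0.05, 0.06, 0], [0.045, 0.07, 0], [0.03, 0.07, 0], [0.02, 0.08, 0]]
```

View pics/s2.png

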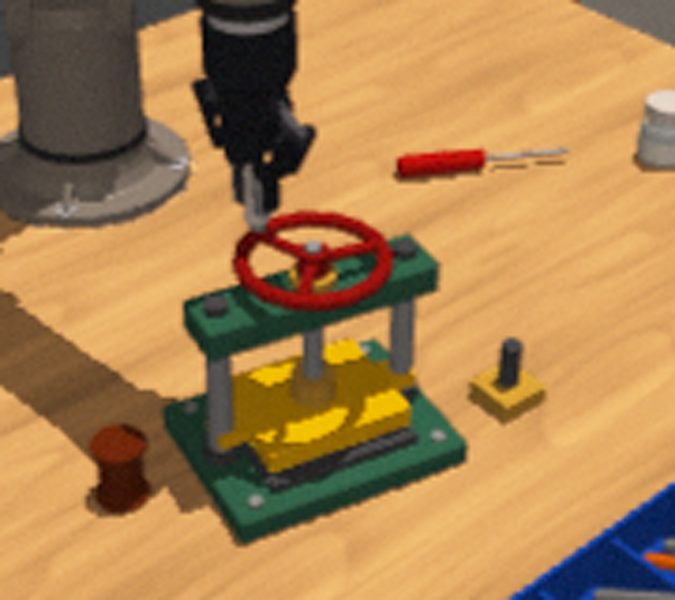

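The wheel follows the gripper, and the platen is still slightly above its bed. I'll keep going clockwise.

Call:
apply_moves:
  dp:
    - [-0.005,-0.08,0]
    - [0.005,-0.08,0]
    - [0.015,-0.075,0]
    - [0.03,-0.075,0]
    - [0.04,-0.065,0]
  twist:
    - [-0.002,-0.011,0.002]
    - [0,0,0]
    - [0,0,0]
    - [0,0,0]
    - [0,0,0]
  jaw: [255,255,255,255,255]

```text
clock: 8.1
tcp_pos: [0.4662, -0.0751, 0.4021]
orientation: [3.133, -0.009, 0.01]
contact_force: [-2.8, -1.1, 4.2]
grip_width: 0.0205
```

```bash
python3 gen.py 20 -9
```

```text
t 8.1 g [ 0.4672 -0.0764  0.2474] rad 0.0606 ang 149.7 joint mod 2.85 w 0.0205
F [-2.8 -1.1  4.2] yaw -0.32 toolz [ 0.007 -0.008 -1.   ] q [ 0.53  0.19 -0.56  2.    0.13  0.98 -0.1 ]
twist fix [ 0.004 -0.003 -0.003] z fix -0.0
[[0.045, -0.065, 0], [0.055, -0.055, 0], [0.065, -0.05, 0], [0.07, -0.035, 0], [0.075, -0.03, 0], [0.075, -0.01, 0], [0.08, -0.005, 0], [0.08, 0.01, 0], [0.075, 0.025, 0], [0.07, 0.035, 0], [0.065, 0.045, 0], [0.055, 0.055, 0], [0.05, 0.065, 0], [0.035, 0.07, 0], [0.03, 0.07, 0], [0.01, 0.08, 0], [0.005, 0.08, 0], [-0.01, 0.08, 0], [-0.025, 0.075, 0], [-0.035, 0.07, 0]]
```

Call:
apply_moves:
  dp:
    - [0.045,-0.065,0]
    - [0.055,-0.055,0]
    - [0.065,-0.05,0]
    - [0.07,-0.035,0]
    - [0.075,-0.03,0]
    - [0.075,-0.01,0]
    - [0.08,-0.005,0]
    - [0.08,0.01,0]
    - [0.075,0.025,0]
    - [0.07,0.035,0]
    - [0.065,0.045,0]
    - [0.055,0.055,0]
    - [0.05,0.065,0]
    - [0.035,0.07,0]
    - [0.03,0.07,0]
  twist:
    - [0.004,-0.003,-0.003]
    - [0,0,0]
    - [0,0,0]
    - [0,0,0]
    - [0,0,0]
    - [0,0,0]
    - [0,0,0]
    - [0,0,0]
    - [0,0,0]
    - [0,0,0]
    - [0,0,0]
    - [0,0,0]
    - [0,0,0]
    - [0,0,0]
    - [0,0,0]
  jaw: [255,255,255,255,255,255,255,255,255,255,255,255,255,255,255]

```text
clock: 9.6
tcp_pos: [0.5825, -0.0929, 0.4021]
orientation: [3.133, -0.007, -0.036]
contact_force: [-13.2, -1.8, 10.5]
grip_width: 0.0201
```

```bash
python3 gen.py 8 -5
```

```text
t 9.6 g [ 0.579  -0.0942  0.2474] rad 0.0609 ang 12.1 joint mod 0.45 w 0.0201
F [-13.2  -1.8  10.5] yaw -0.26 toolz [-0.023 -0.009 -1.   ] q [ 0.46  0.4  -0.53  1.73  0.23  1.1  -0.15]
twist fix [ 0.004  0.011 -0.002] z fix -0.001
[[0.005, 0.045, 0], [0.005, 0.045, 0], [-0.0, 0.04, 0], [-0.005, 0.045, 0], [-0.01, 0.045, 0], [-0.01, 0.04, 0], [-0.015, 0.045, 0], [-0.02, 0.035, 0]]
```

Call:
apply_moves:
  dp:
    - [0.005,0.045,0]
    - [0.005,0.045,0]
    - [0,0.04,0]
    - [-0.005,0.045,0]
    - [-0.01,0.045,0]
    - [-0.01,0.04,0]
    - [-0.015,0.045,0]
    - [-0.02,0.035,0]
  twist:
    - [0.004,0.011,-0.002]
    - [0,0,0]
    - [0,0,0]
    - [0,0,0]
    - [0,0,0]
    - [0,0,0]
    - [0,0,0]
    - [0,0,0]
  jaw: [255,255,255,255,255,255,255,255]

```text
clock: 10.4
tcp_pos: [0.5782, -0.1237, 0.4023]
orientation: [-3.123, -0.016, 0.005]
contact_force: [7.5, 11.1, -4.9]
grip_width: 0.0203
```

```bash
python3 gen.py 20 -9
```

```text
t 10.4 g [ 0.5777 -0.1207  0.2476] rad 0.0598 ang -13.3 joint mod 0.0 w 0.0203
F [ 7.5 11.1 -4.9] yaw 0.59 toolz [-0.003  0.019 -1.   ] q [ 0.52  0.39 -0.53  1.73  0.2   1.08 -0.06]
twist fix [-0.009  0.002  0.005] z fix 0.001
[[-0.02, 0.075, 0], [-0.035, 0.07, 0], [-0.045, 0.065, 0], [-0.055, 0.06, 0], [-0.065, 0.045, 0], [-0.07, 0.035, 0], [-0.075, 0.025, 0], [-0.08, 0.015, 0], [-0.08, -0.0, 0], [-0.075, -0.015, 0], [-0.075, -0.025, 0], [-0.07, -0.035, 0], [-0.065, -0.045, 0], [-0.055, -0.055, 0], [-0.05, -0.065, 0], [-0.035, -0.07, 0], [-0.025, -0.075, 0], [-0.015, -0.08, 0], [0.0, -0.075, 0], [0.015, -0.08, 0]]
```

The wheel stalled exactly at the predicted zero, −13.3°. I'll press a little further and hold to confirm the stop.

Call:
apply_moves:
  dp:
    - [-0.01,0.05,0]
    - [-0.01,0.05,0]
    - [-0.01,0.05,0]
    - [-0.01,0.05,0]
    - [0,0.03,0]
  twist:
    - [-0.009,0.002,0.005]
    - [0,0,0]
    - [0,0,0]
    - [0,0,0]
    - [0,0,0]
  jaw: [255,255,255,255,255]

```text
clock: 10.9
tcp_pos: [0.5769, -0.1263, 0.4021]
orientation: [-3.105, -0.043, -0.009]
contact_force: [-4.7, 6.7, 5.9]
grip_width: 0.0207
```

```bash
python3 gen.py 20 9; python3 - <<'E'
from bench import r
import cv2
f=r.grab_frame("scene");cv2.imwrite("pics/s3.png",cv2.resize(f["color"][150:310,190:370,::-1],(675,600),interpolation=cv2.INTER_CUBIC))
E
```

```text
t 10.9 g [ 0.5778 -0.1207  0.2475] rad 0.0599 ang -13.3 joint mod 0.0 w 0.0207
F [-4.7  6.7  5.9] yaw 1.58 toolz [ 0.006  0.036 -0.999] q [ 0.54  0.39 -0.54  1.74  0.19  1.06 -0.03]
twist fix [-0.017 -0.003  0.013] z fix -0.0
[[0.015, -0.075, 0], [0.0, -0.08, 0], [-0.01, -0.08, 0], [-0.025, -0.075, 0], [-0.035, -0.07, 0], [-0.05, -0.065, 0], [-0.055, -0.055, 0], [-0.065, -0.045, 0], [-0.07, -0.035, 0], [-0.075, -0.025, 0], [-0.08, -0.01, 0], [-0.075, -0.0, 0], [-0.08, 0.01, 0], [-0.075, 0.025, 0], [-0.07, 0.035, 0], [-0.065, 0.05, 0], [-0.055, 0.055, 0], [-0.045, 0.065, 0], [-0.035, 0.07, 0], [-0.025, 0.075, 0]]
```

View pics/s3.png

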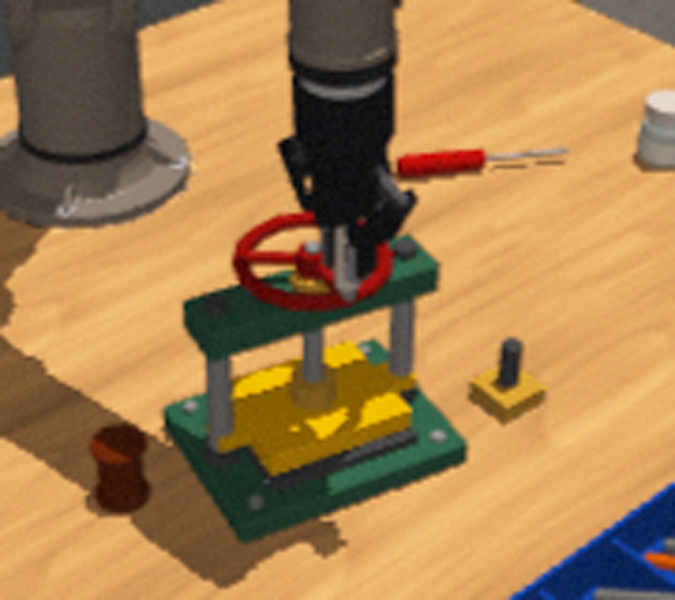

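The grasp point didn't move (still −13.3°) and the platen sits on its bed, so this is the stop. Now I'll back off two turns anticlockwise.

Call:
apply_moves:
  dp:
    - [0.015,-0.075,0]
    - [0,-0.08,0]
    - [-0.01,-0.08,0]
    - [-0.025,-0.075,0]
    - [-0.035,-0.07,0]
    - [-0.05,-0.065,0]
    - [-0.055,-0.055,0]
    - [-0.065,-0.045,0]
    - [-0.07,-0.035,0]
    - [-0.075,-0.025,0]
    - [-0.08,-0.01,0]
    - [-0.075,0,0]
    - [-0.08,0.01,0]
  twist:
    - [-0.017,-0.003,0.013]
    - [0,0,0]
    - [0,0,0]
    - [0,0,0]
    - [0,0,0]
    - [0,0,0]
    - [0,0,0]
    - [0,0,0]
    - [0,0,0]
    - [0,0,0]
    - [0,0,0]
    - [0,0,0]
    - [0,0,0]
  jaw: [255,255,255,255,255,255,255,255,255,255,255,255,255]

```text
clock: 12.25
tcp_pos: [0.5054, -0.0488, 0.4022]
orientation: [-3.132, -0.006, -0.029]
contact_force: [2.1, 1.3, 3.9]
grip_width: 0.0202
```

```bash
python3 gen.py 16 9
```

```text
t 12.25 g [ 0.5083 -0.0473  0.2475] rad 0.0607 ang 100.7 joint mod 1.99 w 0.0202
F [2.1 1.3 3.9] yaw 0.2 toolz [ 0.019  0.009 -1.   ] q [ 0.47  0.25 -0.58  1.93  0.15  0.99 -0.17]
twist fix [-0.004 -0.009  0.002] z fix -0.0
[[-0.075, 0.02, 0], [-0.075, 0.035, 0], [-0.065, 0.045, 0], [-0.06, 0.05, 0], [-0.05, 0.065, 0], [-0.035, 0.065, 0], [-0.03, 0.075, 0], [-0.015, 0.08, 0], [-0.005, 0.075, 0], [0.01, 0.08, 0], [0.02, 0.075, 0], [0.03, 0.075, 0], [0.045, 0.065, 0], [0.055, 0.06, 0], [0.06, 0.05, 0], [0.07, 0.04, 0]]
```

Call:
apply_moves:
  dp:
    - [-0.075,0.02,0]
    - [-0.075,0.035,0]
    - [-0.065,0.045,0]
    - [-0.06,0.05,0]
    - [-0.05,0.065,0]
    - [-0.035,0.065,0]
    - [-0.03,0.075,0]
    - [-0.015,0.08,0]
    - [-0.005,0.075,0]
    - [0.01,0.08,0]
    - [0.02,0.075,0]
    - [0.03,0.075,0]
    - [0.045,0.065,0]
    - [0.055,0.06,0]
  twist:
    - [-0.004,-0.009,0.002]
    - [0,0,0]
    - [0,0,0]
    - [0,0,0]
    - [0,0,0]
    - [0,0,0]
    - [0,0,0]
    - [0,0,0]
    - [0,0,0]
    - [0,0,0]
    - [0,0,0]
    - [0,0,0]
    - [0,0,0]
    - [0,0,0]
  jaw: [255,255,255,255,255,255,255,255,255,255,255,255,255,255]

```text
clock: 13.65
tcp_pos: [0.4764, -0.1559, 0.402]
orientation: [-3.126, 0.003, -0.049]
contact_force: [3.6, 9.0, 2.7]
grip_width: 0.0203
```

```bash
python3 gen.py 16 9
```

```text
t 13.65 g [ 0.4813 -0.1535  0.2474] rad 0.0602 ang -129.4 joint mod 4.26 w 0.0203
F [3.6 9.  2.7] yaw -0.11 toolz [ 0.032  0.016 -0.999] q [ 0.64  0.23 -0.51  1.95  0.11  0.97  0.08]
twist fix [-0.007 -0.015 -0.001] z fix -0.001
[[0.065, 0.045, 0], [0.07, 0.035, 0], [0.075, 0.025, 0], [0.08, 0.01, 0], [0.08, -0.0, 0], [0.075, -0.015, 0], [0.075, -0.025, 0], [0.07, -0.04, 0], [0.065, -0.045, 0], [0.055, -0.06, 0], [0.045, -0.06, 0], [0.035, -0.075, 0], [0.02, -0.075, 0], [0.01, -0.08, 0], [0.0, -0.075, 0], [-0.015, -0.08, 0]]
```

Call:
apply_moves:
  dp:
    - [0.065,0.045,0]
    - [0.07,0.035,0]
    - [0.075,0.025,0]
    - [0.08,0.01,0]
    - [0.08,0,0]
    - [0.075,-0.015,0]
    - [0.075,-0.025,0]
    - [0.07,-0.04,0]
    - [0.065,-0.045,0]
    - [0.055,-0.06,0]
    - [0.045,-0.06,0]
    - [0.035,-0.075,0]
    - [0.02,-0.075,0]
    - [0.01,-0.08,0]
    - [0,-0.075,0]
    - [-0.015,-0.08,0]
  twist:
    - [-0.004,-0.007,-0.001]
    - [-0.003,-0.008,0]
    - [0,0,0]
    - [0,0,0]
    - [0,0,0]
    - [0,0,0]
    - [0,0,0]
    - [0,0,0]
    - [0,0,0]
    - [0,0,0]
    - [0,0,0]
    - [0,0,0]
    - [0,0,0]
    - [0,0,0]
    - [0,0,0]
    - [0,0,0]
  jaw: [255,255,255,255,255,255,255,255,255,255,255,255,255,255,255,255]

```text
clock: 15.25
tcp_pos: [0.5776, -0.1066, 0.4023]
orientation: [3.133, -0.029, 0.014]
contact_force: [8.5, -3.0, -2.2]
grip_width: 0.0204
```

```bash
python3 gen.py 15 9
```

```text
t 15.25 g [ 0.579  -0.108   0.2476] rad 0.0595 ang -1.0 joint mod 0.22 w 0.0204
F [ 8.5 -3.  -2.2] yaw -1.06 toolz [ 0.009 -0.009 -1.   ] q [ 0.46  0.38 -0.5   1.75  0.21  1.06 -0.13]
twist fix [ 0.004 -0.004 -0.009] z fix 0.001
[[0.005, -0.08, 0], [-0.02, -0.075, 0], [-0.03, -0.075, 0], [-0.04, -0.07, 0], [-0.05, -0.06, 0], [-0.06, -0.05, 0], [-0.065, -0.045, 0], [-0.07, -0.03, 0], [-0.08, -0.02, 0], [-0.08, -0.005, 0], [-0.075, 0.0, 0], [-0.08, 0.02, 0], [-0.07, 0.03, 0], [-0.07, 0.04, 0], [-0.06, 0.05, 0]]
```

One turn plus 0.22 rad so far. Now the second turn.

Call:
apply_moves:
  dp:
    - [0.005,-0.08,0]
    - [-0.02,-0.075,0]
    - [-0.03,-0.075,0]
    - [-0.04,-0.07,0]
    - [-0.05,-0.06,0]
    - [-0.06,-0.05,0]
    - [-0.065,-0.045,0]
    - [-0.07,-0.03,0]
    - [-0.08,-0.02,0]
    - [-0.08,-0.005,0]
    - [-0.075,0,0]
    - [-0.08,0.02,0]
    - [-0.07,0.03,0]
    - [-0.07,0.04,0]
    - [-0.06,0.05,0]
  twist:
    - [0.004,-0.004,-0.009]
    - [0,0,0]
    - [0,0,0]
    - [0,0,0]
    - [0,0,0]
    - [0,0,0]
    - [0,0,0]
    - [0,0,0]
    - [0,0,0]
    - [0,0,0]
    - [0,0,0]
    - [0,0,0]
    - [0,0,0]
    - [0,0,0]
    - [0,0,0]
  jaw: [255,255,255,255,255,255,255,255,255,255,255,255,255,255,255]

```text
clock: 16.75
tcp_pos: [0.4727, -0.0637, 0.4022]
orientation: [3.131, -0.008, 0.022]
contact_force: [8.1, -4.8, -3.9]
grip_width: 0.0203
```

```bash
python3 gen.py 15 9
```

```text
t 16.75 g [ 0.4749 -0.0653  0.2475] rad 0.0611 ang 137.0 joint mod 2.62 w 0.0203
F [ 8.1 -4.8 -3.9] yaw -0.3 toolz [ 0.014 -0.011 -1.   ] q [ 0.49  0.19 -0.54  1.99  0.13  0.98 -0.13]
twist fix [ 0.005 -0.007 -0.003] z fix 0.0
[[-0.045, 0.065, 0], [-0.04, 0.07, 0], [-0.03, 0.075, 0], [-0.015, 0.075, 0], [-0.0, 0.08, 0], [0.005, 0.08, 0], [0.025, 0.075, 0], [0.03, 0.07, 0], [0.045, 0.065, 0], [0.055, 0.06, 0], [0.06, 0.05, 0], [0.07, 0.04, 0], [0.075, 0.025, 0], [0.075, 0.02, 0], [0.08, 0.0, 0]]
```

Call:
apply_moves:
  dp:
    - [-0.045,0.065,0]
    - [-0.04,0.07,0]
    - [-0.03,0.075,0]
    - [-0.015,0.075,0]
    - [0,0.08,0]
    - [0.005,0.08,0]
    - [0.025,0.075,0]
    - [0.03,0.07,0]
    - [0.045,0.065,0]
    - [0.055,0.06,0]
    - [0.06,0.05,0]
    - [0.07,0.04,0]
    - [0.075,0.025,0]
    - [0.075,0.02,0]
  twist:
    - [0.005,-0.007,-0.003]
    - [0,0,0]
    - [0,0,0]
    - [0,0,0]
    - [0,0,0]
    - [0,0,0]
    - [0,0,0]
    - [0,0,0]
    - [0,0,0]
    - [0,0,0]
    - [0,0,0]
    - [0,0,0]
    - [0,0,0]
    - [0,0,0]
  jaw: [255,255,255,255,255,255,255,255,255,255,255,255,255,255]

```text
clock: 18.15
tcp_pos: [0.5097, -0.1669, 0.4021]
orientation: [-3.134, -0.009, 0.004]
contact_force: [-1.6, 6.2, 7.9]
grip_width: 0.0206
```

```bash
python3 gen.py 12 7
```

```text
t 18.15 g [ 0.5093 -0.1656  0.2474] rad 0.0595 ang -99.9 joint mod 4.77 w 0.0206
F [-1.6  6.2  7.9] yaw 0.34 toolz [-0.003  0.008 -1.   ] q [ 0.59  0.29 -0.47  1.86  0.14  1.03  0.07]
twist fix [-0.004  0.001  0.003] z fix -0.001
[[0.06, 0.015, 0], [0.06, -0.0, 0], [0.06, -0.01, 0], [0.06, -0.015, 0], [0.06, -0.02, 0], [0.055, -0.03, 0], [0.05, -0.035, 0], [0.045, -0.045, 0], [0.04, -0.045, 0], [0.03, -0.05, 0], [0.03, -0.055, 0], [0.02, -0.06, 0]]
```

Call:
apply_moves:
  dp:
    - [0.06,0.015,0]
    - [0.06,0,0]
    - [0.06,-0.01,0]
    - [0.06,-0.015,0]
    - [0.06,-0.02,0]
    - [0.055,-0.03,0]
    - [0.05,-0.035,0]
    - [0.045,-0.045,0]
    - [0.04,-0.045,0]
    - [0.03,-0.05,0]
    - [0.03,-0.055,0]
    - [0,0,0]
    - [0,0,0]
  twist:
    - [-0.004,0.001,0.003]
    - [0,0,0]
    - [0,0,0]
    - [0,0,0]
    - [0,0,0]
    - [0,0,0]
    - [0,0,0]
    - [0,0,0]
    - [0,0,0]
    - [0,0,0]
    - [0,0,0]
    - [0,0,0]
    - [0,0,0]
  jaw: [255,255,255,255,255,255,255,255,255,255,255,255,255]

```text
clock: 19.45
tcp_pos: [0.5758, -0.1345, 0.4021]
orientation: [-3.141, 0.003, 0.03]
contact_force: [-1.7, 0.8, 5.1]
grip_width: 0.0203
```

```bash
python3 gen.py 5 4
```

```text
t 19.45 g [ 0.5728 -0.1345  0.2474] rad 0.06 ang -27.2 joint mod 6.04 w 0.0203
F [-1.7  0.8  5.1] yaw -0.11 toolz [-0.019  0.    -1.   ] q [ 0.49  0.39 -0.47  1.73  0.19  1.09 -0.05]
twist fix [-0.     0.009 -0.001] z fix -0.001
[[0.02, -0.03, 0], [0.01, -0.035, 0], [0.01, -0.03, 0], [0.01, -0.035, 0], [0.005, -0.035, 0]]
```

Call:
apply_moves:
  dp:
    - [0.02,-0.03,0]
    - [0.01,-0.035,0]
    - [0.01,-0.03,0]
    - [0.01,-0.02,0]
    - [0,0,0]
    - [0,0,0]
    - [0,0,0]
  twist:
    - [0,0.009,0]
    - [0,0,0]
    - [0,0,0]
    - [0,0,0]
    - [0,0,0]
    - [0,0,0]
    - [0,0,0]
  jaw: [255,255,255,255,255,255,255]

```text
clock: 20.15
tcp_pos: [0.5789, -0.1239, 0.4022]
orientation: [3.139, -0.01, -0.019]
contact_force: [-1.8, -0.5, 5.0]
grip_width: 0.0199
```

```bash
python3 gen.py 3 2
```

```text
t 20.15 g [ 0.577  -0.1242  0.2475] rad 0.06 ang -16.7 joint mod 6.23 w 0.0199
F [-1.8 -0.5  5. ] yaw -0.37 toolz [-0.012 -0.002 -1.   ] q [ 0.47  0.39 -0.47  1.73  0.2   1.08 -0.07]
twist fix [ 0.001  0.006 -0.003] z fix -0.0
[[0.01, -0.015, 0], [0.005, -0.02, 0], [0.0, -0.015, 0]]
```

Call:
apply_moves:
  dp:
    - [0.005,-0.02,0]
    - [0.005,-0.015,0]
    - [0,0,0]
    - [0,0,0]
    - [0,0,0]
    - [0,0,0]
    - [0,0,0]
    - [0,0,0]
  twist:
    - [0,0,0]
    - [0,0,0]
    - [0,0,0]
    - [0,0,0]
    - [0,0,0]
    - [0,0,0]
    - [0,0,0]
    - [0,0,0]
  jaw: [255,255,255,255,255,255,255,255]

```text
clock: 20.95
tcp_pos: [0.5801, -0.1216, 0.4021]
orientation: [3.14, -0.014, -0.024]
contact_force: [-1.5, 0.7, 5.5]
grip_width: 0.0204
```

```bash
python3 gen.py 3 2; python3 wr.py w9|grep white; python3 - <<'E'
from bench import r
import cv2,numpy as np
f=r.grab_frame("scene");g=r.grab_frame("top")
a=cv2.resize(f["color"][150:310,190:370,::-1],(440,391));b=cv2.resize(g["color"][100:290,60:500,::-1],(660,285))
cv2.imwrite("pics/s9.png",a);cv2.imwrite("pics/t9.png",b)
E
```

```text
t 20.95 g [ 0.5777 -0.1218  0.2475] rad 0.0601 ang -14.3 joint mod 6.27 w 0.0204
F [-1.5  0.7  5.5] yaw -0.53 toolz [-0.015 -0.002 -1.   ] q [ 0.46  0.39 -0.47  1.73  0.2   1.08 -0.08]
twist fix [ 0.001  0.007 -0.004] z fix -0.0
[[0.005, -0.015, 0], [0.005, -0.02, 0], [0.005, -0.015, 0]]
white [ 248  275   62   76 2859] [ 0.5772 -0.1216  0.266 ]
```

View pics/s9.png

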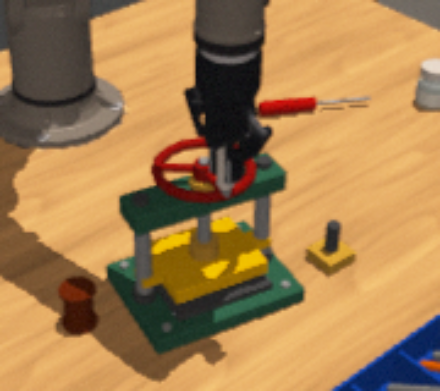

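View pics/w9.png

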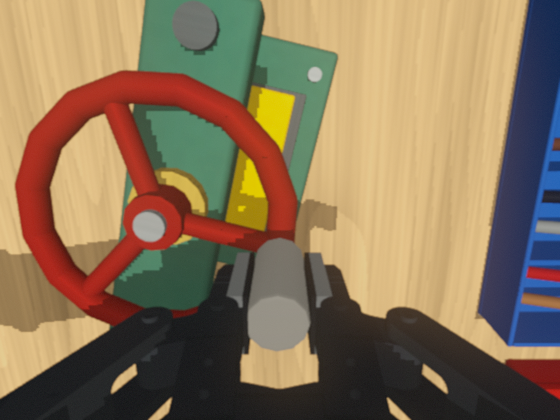

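The platen is visibly raised and the handle at about (278,295) sits firmly between the pads. Its angle is within about 1° of where it stood at the stop, so I'm handing in.

```bash
python3 - <<'E'
from bench import r
print(abs(r.get_obs()["qvel"]).max().round(4)); print(r.hand_in())
E
```

```text
0.0013
the job is handed in; nothing more can be done
None
```

I wound the wheel clockwise by its white handle until it hit the stop, then backed it off two full turns anticlockwise. The gripper was still holding the handle when I handed in at about 21 s.

- **Stop:** the handle stalled at −13.3°, matching the zero worked out from the press's orientation. More pushing didn't move it, and the platen was down on its bed.
- **Final setting:** the handle is at −14.3° after two turns, about 1° short of exact (the tolerance is 14°). The platen is visibly raised.
- **Holding still:** the arm was at rest (joint speeds at or below 0.0013 rad/s). The fingers were closed on the handle at about 20 mm under a 60 N grip setting. The grasp point is about 5 mm above the handle's middle.
- **Other things on the bench:** the die, spool, awl and jar look unmoved in the last scene view. I did not measure their positions again or check the maul, roller and dish at the end, but the arm never came near those three.

The last measurements agreed: the wrist camera and the arm's own position put the handle within 1 mm of each other. No check failed.

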